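Open the steel-ball box in the aggregate lab

TASK

Two grey boxes with sliding covers stand on the bench. Open the larger one, which holds the steel balls for the abrasion drum: press the black release tab on its cover down and, while it is down, slide the cover along its rails away from the tab's end of the box, until it is fully open, then let go. Leave the smaller box shut.

Things in the scene. Friction and masses are not known exactly. Their poses are not given: they have to be found in the camera images.
- ball_pad (a point): Centre of the top face of the black tab's flat pad on the larger box, 78 mm above the table, 18 mm above the cover plate; it moves with the tab. x: the way the cover opens, along the rails; z up. Pad from x -22 to +18 mm, 40 mm wide; then a rib across it to push by, x +18 to +24 mm, 8 mm high. Larger box: 190 x 110 mm, walls 74 mm high, grey steel; the pad is 37 mm from its end.
- ball_tab (a joint): Press depth of the larger box's tab, m: 0 up, 0.008 down on a solid stop; spring 1 N (up) to 6 N (down). Less than 0.005 leaves its ears caught behind two catches on the side walls (5 to 35 mm ahead of the pad point when shut, 76 mm free gap between them, tops 2 mm above the pad). Keep it down for the first 40 mm of the slide; then it may spring up.
- ball_cover (a joint): How far the larger box's aluminium cover has slid open, m: 0 shut, 0.090 fully open at its stop. It rides in rails, takes 2 to 3 N to slide and stays where it is left; open, it stands out past the end of the box.
- weight_cover (a joint): How far the cover of the smaller box (130 x 84 mm, walls 56 mm high, same make and tab, holds brass weights) has slid open, m: 0 shut, 0.055 open.

How it is judged:
By the outcome, as a careful person would: the job done as asked, in the order asked, and still so for the second after the job is handed in, with the robot touching nothing.
It also fails if it takes over 32 s, if anything falls off the work surface, if the arm or the gripper's body presses on something with over 40 N, if the wrist force passes 120 N, or if a joint passes its speed limit or range.

ROBOT

A 7-joint arm with a two-finger parallel gripper is mounted at the origin on the work surface. World frame = base frame: x ahead of the robot, y to its left, z up, the work surface at z = 0. Lengths are in m, angles in rad, forces in N, time in s.
With the tool pointing down it reaches from about 0.425 to 0.95 m from the base axis. Payload 4.7 kg.
Tool frame: the origin (TCP) lies at the very end of the fingers, on their centre line; the grasp point (between the pads) lies 19 mm behind it (robot.grip_depth is the distance from the TCP to the grasp point, in m); z points along the fingers, y is the line along which they close (so a half turn about z gives the same grasp; the last joint's range is limited). The gripper opens to 87 mm and grips with 3 to 60 N. Pads are 19 mm wide; open, the fingers measure 117 mm over their backs; the gripper's body (75 mm by 190 mm) begins 51 mm behind the grasp point.
Start: joints at [-1.333, 0.469, -0.049, 1.532, 0.024, 1.141, -0.082], TCP at [0.178, 0.651, 0.223] pointing down, gripper open.
Joint ranges: [-2.59, 2.59], [-0.33, 1.99], [-1.39, 1.29], [0.1, 2.45], [-1.04, 4.18], [0.21, 1.99], [-2.66, 2.66]. Speed limits (rad/s): [2.57, 2.57, 3.14, 3.14, 3.14, 3.14, 3.14].

INTERFACE

Orientations are given as [roll, pitch, yaw] about the fixed x, y, z axes, in that order (R = Rz(yaw) Ry(pitch) Rx(roll)).
In Python, from workcell import robot, viewer gives the robot as it stands.
- The arm moves only by the shell command python3 -m inch 'ROWS'. ROWS is JSON, a list of rows, each a list of 3 entries, a list of its own where there are three numbers: the shift along the tool's x, y, z in m, then the turn about the tool's z in rad, then the opening, from 0 (shut) to 1 (fully open). A call has 1 to 8 rows; each row is the pose to reach, as a shift and turn from the pose commanded when the call began, along the tool's axes at that moment; what a row does not reach only later rows make up. A row lasts 1/8 s, in which the tool goes at most 62.5 mm and 10.7 degrees, less where a joint would pass 70% of its speed; a pose out of reach is approached as far as the arm can. A call with a gripper value outside its range is refused whole. The fingers move at their own pace and stop on an object; the grip force is fixed at half the most. Time passes only in rows, so rows that repeat a pose let the fingers close. It gives the time, the measured TCP pose, the force, the opening and the grip force at its end, in the units of the state.
- robot.sense(): the state, without advancing time (a new reading comes with each control period).
- viewer.snapshot(name): name is "side" or "top"; returns (picture, depth): 480x640x3 uint8, red, green, blue; 480x640 float32, m along the optical axis (not along the pixel's ray), 0 where there is no reading.
- viewer.get_calibration(name): a dict with "fx", "fy", "cx", "cy" (pixels), "k1" (the pictures are not rectified: a ray, as slopes to the right and down, at radius r is drawn at 1 + k1 r^2 times it, then the intrinsics apply), "R" (3x3) and "t" (3): a world point X has camera coordinates R X + t. Camera axes: x right, y down, z forward; pixel columns grow to the right and rows downward; lengths in m; the calibration is good to about 2 mm. A picture is of the moment at which its call begins. get_calibration takes no time and is no camera call.
- robot.finish_job(): hands the job in; it is judged then, once.
The state is a dict: "time_s": time; "qpos": joint angles; "joint_velocities": joint speeds; "joint_torque": joint torques, N m; "position": TCP position; "eef_rot": TCP orientation; "contact_force": force on the tool from outside, world axes, zero at the start; "wrist_torque": the same for the moment, N m; "finger_gap": finger opening in m; "finger_force": force on a finger pad.
Only numpy, scipy, OpenCV 4.12 (cv2) and the standard library are available. Lean on these libraries where they do the work, as an engineer would, in place of code of your own. Each camera call takes 0.05 s, during which the arm holds its last target. There are 200 camera calls.

## Working session

There is one attempt and no reset: what is moved stays moved. The work goes in short steps, Python scripts to look and compute and a shell command to move; the robot and the scene stay as the last step left them, time stands still between calls to the robot, and variables do not carry over. Pictures are saved under pics/ and viewed, at most 10 in all, crops included, and the job is handed in when it is done.

```bash
mkdir -p pics; cat > h.py <<'E'
import numpy as np, cv2
from workcell import robot, viewer
def snap(n,f=None):
    p,d=viewer.snapshot(n)
    if f: cv2.imwrite(f,p[:,:,::-1])
    np.save(f'/tmp/{n}.npy',d); return p,d
def pix(n,u,v,z=None,d=None):
    "world point of pixel; z: world height plane, or use depth"
    c=viewer.get_calibration(n);R=np.array(c['R']);t=np.array(c['t'])
    K=np.array([[c['fx'],0,c['cx']],[0,c['fy'],c['cy']],[0,0,1.]])
    s=cv2.undistortPoints(np.array([[[u,v]]],float),K,np.array([c['k1'],0,0,0.])).ravel()
    ray=R.T@np.array([s[0],s[1],1]);o=-R.T@t
    if z is not None: return o+ray*(z-o[2])/ray[2]
    return o+ray*d[int(v),int(u)]
E
python3 - <<'E'
from h import *
for n in('top','side'): snap(n,f'pics/{n}1.png')
s=robot.sense();print(s['position'],s['eef_rot'],s['time_s'],s['finger_gap'])
E
```

```text
[0.1777934  0.65059052 0.22161267] [-3.13981033e+00  5.18752475e-05  2.87484303e+00] 0.1 0.08700069230695982
```

View pics/top1.png

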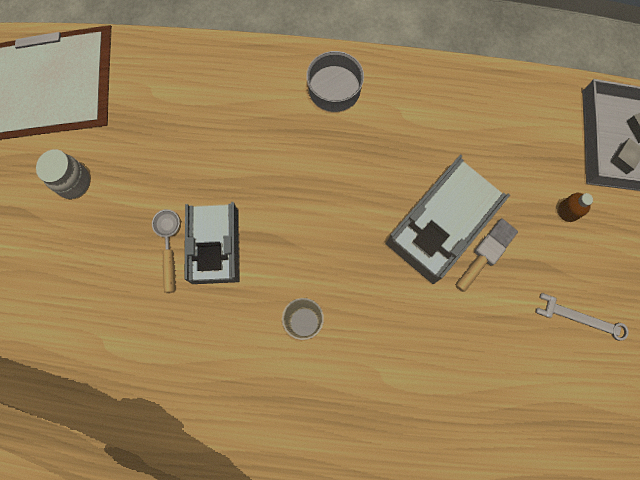

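View pics/side1.png

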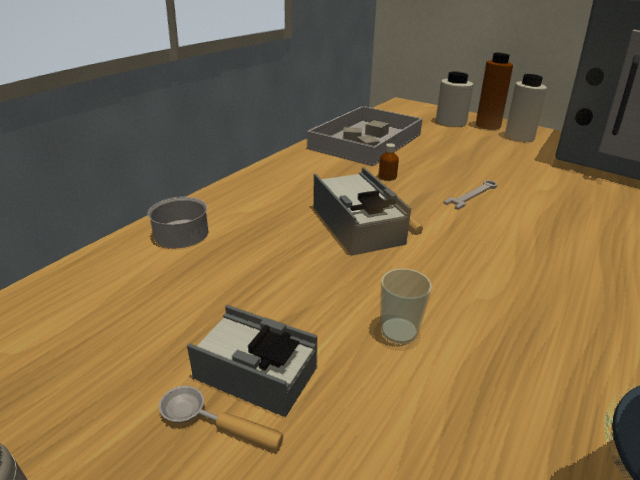

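The larger box is at the right in the top view, about (448,218), with its tab near (432,238). The smaller one is at (212,244). I'll enlarge the tab and measure the box edges.

```bash
python3 - <<'E'
from h import *
p=cv2.imread('pics/top1.png');cv2.imwrite('pics/c1.png',cv2.resize(p[145:295,375:525],None,fx=4,fy=4,interpolation=cv2.INTER_CUBIC))
d=np.load('/tmp/top.npy')
print(pix('top',432,238,z=.078),pix('top',432,238,d=d))
for u,v in [(460,156),(508,196),(435,282),(388,241)]: print(pix('top',u,v,z=.074))
c=viewer.get_calibration('top');print(-np.array(c['R']).T@c['t'])
E
```

```text
[ 0.54254942 -0.19351163  0.078     ] [ 0.54287242 -0.19375676  0.07670014]
[ 0.69294036 -0.23515396  0.074     ]
[ 0.63033271 -0.320978    0.074     ]
[ 0.47126266 -0.20357309  0.074     ]
[ 0.5309302  -0.12228108  0.074     ]
[ 0.3288215  -0.03131047  0.93810938]
```

View pics/c1.png

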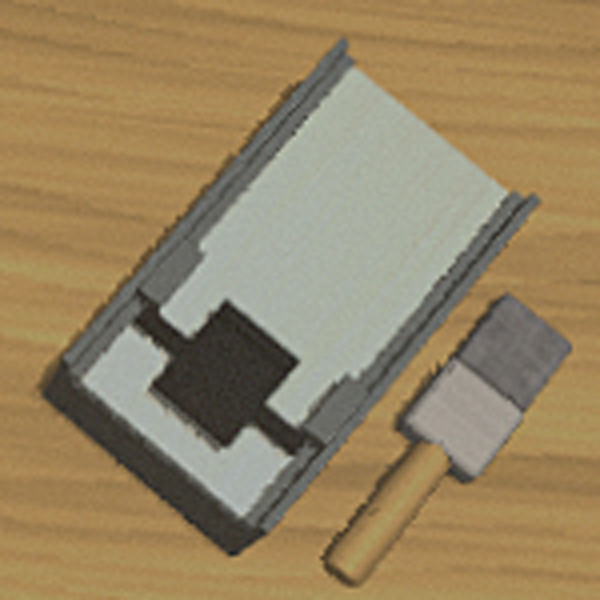

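```bash
cat > plan.py <<'E'
from h import *
def to_tool(P):
    s=robot.sense();y=s['eef_rot'][2];d=np.array(P)-s['position']
    return np.round([np.cos(y)*d[0]+np.sin(y)*d[1],np.sin(y)*d[0]-np.cos(y)*d[1],-d[2]],4)
E
python3 - <<'E'
from plan import *
f=lambda a,b,z:pix('top',375+a/4-.4,145+b/4-.4,z=z)
A,B,C,D=f(345,42,.074),f(537,200,.074),f(65,360,.074),f(265,525,.074)
for v in(A-C,B-D,C-D,A-B): print(np.linalg.norm(v),np.arctan2(v[1],v[0]))
pc=np.mean([f(228,300,.080),f(298,360,.080),f(228,447,.078),f(152,383,.078)],0);print('pad+1',pc)
th=np.arctan2(*((A-C)+(B-D))[[1,0]]);m=(C+D)/2;e=np.array([np.cos(th),np.sin(th),0]);print(th,'from box',m+.037*e, 'along/across of pad', (pc-m)@e,(pc-m)@[-e[1],e[0],0])
T=pc+.004*e;print(T)
for P in([.5,.25,.223],[*T[:2],.15]): print(to_tool(P))
E
```

```text
0.18841825045897634 -0.62638674728945
0.1865688982482645 -0.6299643984394069
0.10511985215952231 0.9647015171448186
0.10576606468460756 0.9470795589984753
pad+1 [ 0.54274275 -0.19208349  0.079     ]
-0.6281667507699338 from box [ 0.54212431 -0.19106861  0.074     ] along/across of pad 0.0380967921021513 -0.0004577199483136982
[ 0.54597918 -0.19443414  0.079     ]
[-0.4164 -0.3015 -0.0014]
[-0.5779 -0.7181  0.0716]
```

```bash
python3 -m inch '[[[-0.052,-0.037,0],0.05,0],[[-0.104,-0.075,0],0.1,0],[[-0.156,-0.113,0],0.15,0],[[-0.208,-0.15,0],0.2,0],[[-0.26,-0.188,0],0.25,0],[[-0.312,-0.226,0],0.3,0],[[-0.364,-0.263,0],0.35,0],[[-0.40,-0.30,0],0.358,0]]'
python3 - <<'E'
from plan import *
print(to_tool([.546,-.1944,.12]),robot.sense()['eef_rot'],robot.sense()['finger_gap'],robot.sense()['contact_force'])
E
```

```text
time_s: 1.1
position: [0.4855, 0.2551, 0.2223]
eef_rot: [3.141, 0.0, 2.516]
contact_force: [0.8, 0.1, 0.5]
finger_gap: 0.0152
finger_force: 0.0
[-0.3122 -0.3291  0.1023] [3.14142102e+00 8.39518412e-05 2.51647164e+00] 0.015205487884438578 [0.80540915 0.05799721 0.46395424]
```

```bash
python3 -m inch '[[[-0.04,-0.043,0.01],0,0],[[-0.08,-0.086,0.02],0,0],[[-0.12,-0.129,0.03],0,0],[[-0.16,-0.172,0.04],0,0],[[-0.20,-0.215,0.05],0,0],[[-0.24,-0.258,0.06],0,0],[[-0.28,-0.30,0.08],0,0],[[-0.312,-0.329,0.09],0,0]]'
python3 -m inch '[[[0,0,0],0,0],[[0,0,0],0,0]]'
python3 - <<'E'
from plan import *
snap('top','pics/top2.png');snap('side','pics/side2.png')
p=cv2.imread('pics/side2.png')[130:280,280:480];q=cv2.imread('pics/top2.png')[145:295,360:560]
cv2.imwrite('pics/c2.png',cv2.resize(np.vstack([p,q]),None,fx=2,fy=2,interpolation=cv2.INTER_CUBIC))
print(to_tool([.546,-.1944,.078]))
E
```

```text
time_s: 2.1
position: [0.544, -0.1952, 0.1313]
eef_rot: [-3.14, -0.001, 2.514]
contact_force: [1.4, 0.8, 0.1]
finger_gap: 0.0005
finger_force: 0.0
time_s: 2.35
position: [0.5448, -0.1917, 0.1321]
eef_rot: [3.141, -0.001, 2.517]
contact_force: [0.6, 0.8, 0.2]
finger_gap: 0.0001
finger_force: 0.0
[-0.0028 -0.0025  0.0546]
```

View pics/c2.png

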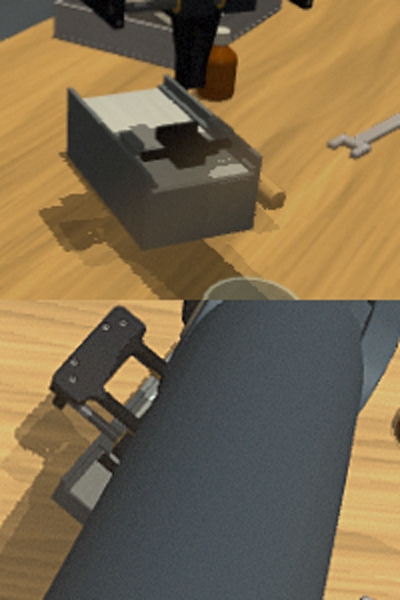

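The side crop (top) shows the closed fingertip at about (190,85), above the tab at (180,140). The top view is blocked by the arm. Next I go down onto the pad.

```bash
python3 -m inch '[[[-0.002,-0.002,0.03],0,0],[[-0.002,-0.002,0.045],0,0],[[-0.002,-0.002,0.052],0,0],[[-0.002,-0.002,0.056],0,0],[[-0.002,-0.002,0.058],0,0],[[-0.002,-0.002,0.058],0,0]]'
python3 -m inch '[[[0,0,0.002],0,0],[[0,0,0.004],0,0],[[0,0,0.004],0,0]]'
```

```text
time_s: 3.2
position: [0.5459, -0.195, 0.0751]
eef_rot: [3.141, 0.001, 2.517]
contact_force: [-1.2, 2.9, 4.5]
finger_gap: 0.0008
finger_force: 1.5
time_s: 3.58
position: [0.5462, -0.1952, 0.0709]
eef_rot: [3.141, 0.001, 2.517]
contact_force: [0.4, 2.2, 5.7]
finger_gap: 0.0008
finger_force: 2.7
```

```bash
python3 -m inch '[[[0,0,0.002],0,0],[[0,0,0.002],0,0]]'
python3 -m inch '[[[-0.004,0,0],0,0],[[-0.008,0,0],0,0],[[-0.012,0,0],0,0],[[-0.016,0,0],0,0],[[-0.016,0,0],0,0]]'
```

```text
time_s: 3.82
position: [0.5475, -0.1961, 0.0703]
eef_rot: [3.14, 0.004, 2.517]
contact_force: [-0.2, 1.6, 10.6]
finger_gap: 0.0002
finger_force: 5.5
time_s: 4.45
position: [0.5608, -0.2056, 0.0703]
eef_rot: [3.14, 0.005, 2.517]
contact_force: [0.8, 2.1, 10.0]
finger_gap: 0.0001
finger_force: 5.0
```

```bash
python3 -m inch '[[[-0.006,0,0],0,0],[[-0.012,0,0],0,0],[[-0.018,0,0],0,0],[[-0.024,0,0],0,0],[[-0.03,0,0],0,0],[[-0.036,0,0],0,0],[[-0.042,0,0],0,0],[[-0.042,0,0],0,0]]'
python3 - <<'E'
from plan import *
snap('side','pics/side3.png')
p=cv2.imread('pics/side3.png')[130:280,280:480];cv2.imwrite('pics/c3.png',cv2.resize(p,None,fx=4,fy=4,interpolation=cv2.INTER_CUBIC))
E
```

```text
time_s: 5.45
position: [0.5952, -0.2302, 0.0704]
eef_rot: [3.14, 0.005, 2.517]
contact_force: [2.2, 1.3, 8.9]
finger_gap: 0.0005
finger_force: 4.4
```

View pics/c3.png

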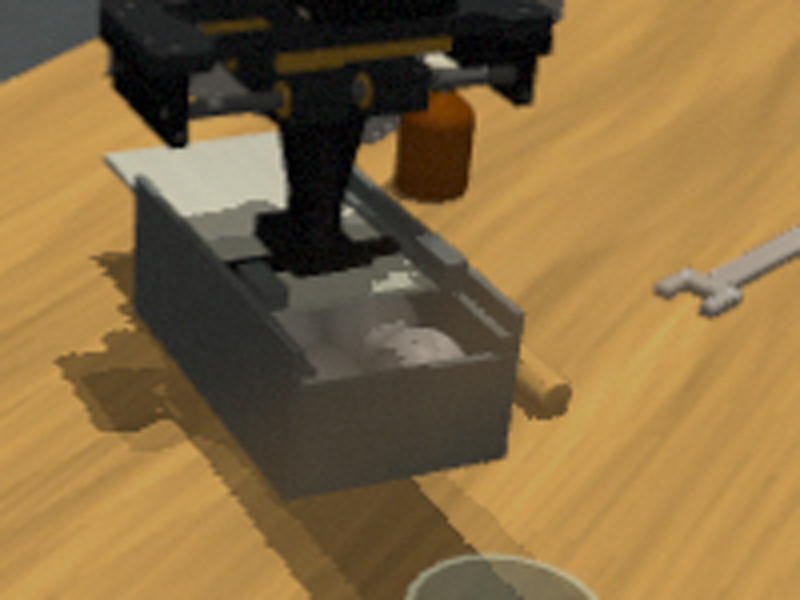

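The cover is sliding: the balls show at (400,330) and the cover stands out at (190,165). I keep pushing towards the stop.

```bash
python3 -m inch '[[[-0.006,0,0],0,0],[[-0.012,0,0],0,0],[[-0.018,0,0],0,0],[[-0.024,0,0],0,0],[[-0.029,0,0],0,0],[[-0.032,0,0],0,0],[[-0.034,0,0],0,0],[[-0.034,0,0],0,0]]'
python3 -m inch '[[[-0.002,0,0],0,0],[[-0.004,0,0],0,0],[[-0.004,0,0],0,0]]'
```

```text
time_s: 6.5
position: [0.6189, -0.2471, 0.0702]
eef_rot: [3.14, -0.005, 2.517]
contact_force: [-7.5, 6.5, 16.7]
finger_gap: 0.0002
finger_force: 8.4
time_s: 6.88
position: [0.6191, -0.2472, 0.07]
eef_rot: [3.14, -0.014, 2.518]
contact_force: [-14.4, 11.0, 23.7]
finger_gap: 0.0006
finger_force: 11.7
```

```bash
python3 -m inch '[[[0.005,0,0],0,0],[[0.007,0,-0.003],0,0],[[0.007,0,-0.01],0,0],[[0.007,0,-0.03],0,0],[[0.007,0,-0.07],0,0],[[0.007,0,-0.12],0,0]]'
python3 -m inch '[[[0.04,0.04,0],0,0],[[0.08,0.08,0],0,0],[[0.12,0.12,0],0,0],[[0.16,0.16,0],0,0],[[0.2,0.2,0],0,0],[[0.2,0.2,0],0,0]]'
python3 - <<'E'
from plan import *
snap('top','pics/top4.png');snap('side','pics/side4.png')
p=cv2.imread('pics/top4.png')
cv2.imwrite('pics/c4.png',cv2.resize(p[135:285,375:575],None,fx=4,fy=4,interpolation=cv2.INTER_CUBIC))
E
```

```text
time_s: 7.62
position: [0.6164, -0.248, 0.1891]
eef_rot: [-3.14, -0.002, 2.516]
contact_force: [0.6, -0.1, -0.7]
finger_gap: 0.0003
finger_force: 0.0
time_s: 8.38
position: [0.5715, 0.0372, 0.1888]
eef_rot: [3.14, -0.002, 2.526]
contact_force: [-0.3, -0.6, 0.6]
finger_gap: 0.0001
finger_force: 0.0
```

View pics/c4.png

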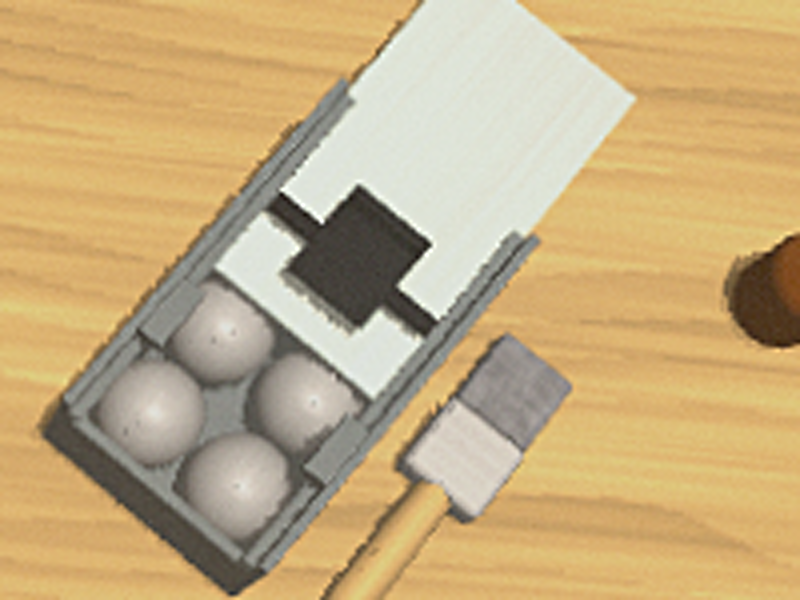

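View pics/side4.png

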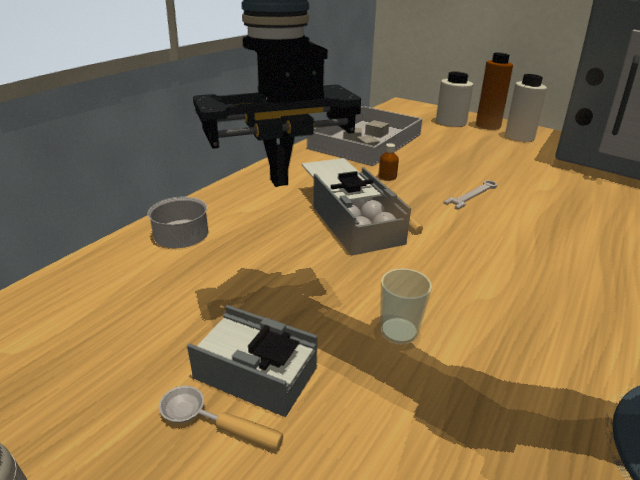

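The box is open with four balls showing, and the pad corners are at (358,185), (432,243), (358,330) and (282,265) in the crop. The smaller box is still shut and the robot is clear. I'll check how far the cover slid.

```bash
python3 - <<'E'
from plan import *
g=lambda a,b,z,o:pix('top',375+a/4-.4,o+b/4-.4,z=z)
p0=np.mean([g(*q,145) for q in((228,300,.08),(298,360,.08),(228,447,.078),(152,383,.078))],0)
p1=np.mean([g(*q,135) for q in((358,185,.08),(432,243,.08),(358,330,.078),(282,265,.078))],0)
b0=np.mean([g(*q,.074,145) for q in((345,42),(537,200),(65,360),(265,525))],0)
b1=np.mean([g(*q,.074,135) for q in((345,82),(537,240),(65,400),(265,565))],0)
print(np.linalg.norm(p1-p0),p1-p0,b1-b0)
E
```

```text
0.08933916251471655 [ 0.07295881 -0.05156063  0.        ] [0. 0. 0.]
```

The cover measures 89 mm of slide, and I felt it reach the hard stop, so it is fully open.

```bash
python3 -c "
from workcell import robot
print(robot.finish_job())"
```

```text
the job is handed in; nothing more can be done
None
```

The larger box is open: its cover slid about 89 mm by camera measurement to its stop, the smaller box was left shut, the arm is clear, and I handed the job in at about 8.5 s; no verdict came back.

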